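# Line up the pot tiles on the plant board

### The arm

A 7-joint arm with a two-finger parallel gripper is mounted at the origin on the work surface. World frame = base frame: x ahead of the robot, y to its left, z up, the work surface at z = 0. Lengths are in mm, angles in rad, forces in N, time in s.
With the tool pointing down it reaches from about 425 to 875 mm from the base axis. Payload 9.9 kg.
Tool frame: the origin (TCP) lies at the very end of the fingers, on their centre line; the grasp point (between the pads) lies manip.tcp_to_grasp behind it (manip.tcp_to_grasp is the distance from the TCP to the grasp point, in mm); z points along the fingers, y is the line along which they close (so a half turn about z gives the same grasp; the last joint's range is limited). The gripper opens to 85 mm and grips with 20 to 120 N. Pads are 22 mm wide; open, the fingers measure 114 mm over their backs; the gripper's body (76 mm by 85 mm) begins 54 mm behind the grasp point. The pads swing forward as they close: fully open they stand 13 mm farther back than shut.
Start: joints at [1.03, 0.576, 0.025, 1.437, -0.015, 1.129, -0.057], TCP at [297.733, -605.792, 231.289] pointing down, gripper open.
Joint ranges: [-2.76, 2.76], [-0.34, 2.15], [-1.52, 1.57], [0.19, 2.46], [-1.09, 4.23], [0.17, 1.99], [-2.82, 2.82]. Speed limits (rad/s): [2.22, 2.22, 3.01, 3.01, 3.14, 3.14, 3.14].

### API

Orientations are given as a unit quaternion [x, y, z, w].
In Python, from cell import manip gives the robot as it stands. The module is installed in compiled form; this text tells all that it offers.
- The arm moves only by the tool play_rows, never from a script. Its argument "targets" is a list that holds one entry, the list of rows, each a list of 7 numbers: the turn, a rotation vector about the world's x, y, z as a fraction of full scale, then the shift along the world's x, y, z as a fraction of full scale, then the opening, from 0 (shut) to 1 (fully open). In form: [[[wx, wy, wz, dx, dy, dz, grip], ...]]. A call has 1 to 5 rows; each row shifts and turns the commanded pose from where the row before left it; what a row does not reach is not made up. Full scale, the value 1, is 5 cm for a shift and 8 degrees for a turn. A row lasts 1/10 s, in which the tool goes at most 50 mm and 8.59 degrees, less where a joint would pass 70% of its speed; a pose out of reach is approached as far as the arm can. A call with a number of a shift or a turn outside -1 to 1 is refused whole. A call with a gripper value outside its range is refused whole. The fingers move at their own pace and stop on an object; "newtons" is the grip in N (left out, the last holds). Time passes only in rows, so rows that do not move let the fingers close. It gives the time, the measured TCP pose, the force, the opening and the grip force at its end, in the units of the state.
- manip.sense(): the state, without advancing time (a new reading comes with each control period).
- manip.capture(name): name is "scene" or "top"; returns a dict with "img" (420x560x3 uint8, blue, green, red), "intrinsics" (3x3 intrinsics, pixels), "T" (4x4, takes a point from camera to world coordinates). Camera axes: x right, y down, z forward; pixel columns grow to the right and rows downward; lengths in mm; the calibration is good to about 2 mm. A picture is of the moment at which its call begins. There is no depth.
- manip.sign_off(): hands the job in; it is judged then, once.
The state is a dict: "clock": time; "qpos": joint angles; "joint_vel": joint speeds; "joint_torque": joint torques, N m; "tool_pos": TCP position; "tcp_rot": TCP orientation; "contact_force": force on the tool from outside, world axes, zero at the start; "wrist_torque": the same for the moment, N m; "gripper_width": finger opening in mm; "gripper_force": force on a finger pad.
Only numpy, scipy, OpenCV 4.12 (cv2) and the standard library are available. Lean on these libraries where they do the work, as an engineer would, in place of code of your own. Each camera call takes 0.05 s, during which the arm holds its last target. There are 200 camera calls.

### The job

Nudge the three loose terracotta tiles on the plant board into one straight row: every tile flat and flush against the wooden lip along the far side, the row starting snug against the end block at its left end, and each tile touching the next with no gap, in any order. Push gently: the tiles chip, and the end block only sits on its track by friction and must stay where it is, and the bowl, the jar and the brush must not be disturbed.

Things in the scene. Friction and masses are not known exactly. Their poses are not given: they have to be found in the camera images.
- board: cream-painted board fixed on the table, 315 mm (x) by 630 mm (y), 10 mm thick, with a wooden lip along its whole far (+x) edge, 15 mm wide and rising 20 mm above the board's top. The board's top reaches from x = -250 to +50 mm (lip's inner face) and y = -350 to +280 mm; origin at table height
- lip (a point): point on the lip's inner face at the height of the board's top, mid length (board frame x = 50, y = -35, z = 10 mm); axes as the board's: x points away from the tiles into the lip, y along the lip towards the end block
- stop (a joint): slide of the wooden end block along the lip, m; grows as the block moves to +y (left), 0 to 0.09. Friction alone holds it (it gives way at about 15 N)
- stop_face (a point): middle of the foot of the end block's face that looks along the row (to -y); axes as the board's. The face is flat, 96 mm long (x, up to the lip) and 24 mm high; the block is 18 mm thick. In the board's frame it lies at x = 1 mm, y = 150 mm + joint value, z = 10 mm
- tile_a: square terracotta tile with a faint round pot mark on top, hand-made: no two alike, each with its own width between 90 and 102 mm (both sides of one tile are equal), 14 mm thick, about 0.2 kg, too wide for the gripper to span; origin at the centre of its underside, x and y along its sides, z up
- tile_b: square terracotta tile with a faint round pot mark on top, hand-made: no two alike, each with its own width between 90 and 102 mm (both sides of one tile are equal), 14 mm thick, about 0.2 kg, too wide for the gripper to span; origin at the centre of its underside, x and y along its sides, z up
- tile_c: square terracotta tile with a faint round pot mark on top, hand-made: no two alike, each with its own width between 90 and 102 mm (both sides of one tile are equal), 14 mm thick, about 0.2 kg, too wide for the gripper to span; origin at the centre of its underside, x and y along its sides, z up
- bowl: low green-glazed open bowl, 150 mm across, 62 mm high, standing beyond the lip; origin at the centre of its underside
- jar: small brown-glazed open pot, 96 mm across, 75 mm high, standing to the left of the board; origin at the centre of its underside
- brush: hand brush lying on the table to the right of the board, along its own x, 190 mm long, 42 mm wide, 20 mm high; its bristle end lies 100 mm from its origin towards +x
Not all that is in view belongs to the job. Leave any blue or grey look-alike of the tile_a alone.

How it is judged (in metres and radians):
At the end, for the whole second after the job is handed in: All three tiles lie flat on the board, at rest, each within 2 mm of the lip and square to it within 2 degrees, one of them within 2 mm of the end block, neighbours no more than 2 mm apart, in any order; the end block has not been shifted by 4 mm (x of tile_a in the frame of lip above -0.047 m and z of each of tile_a, tile_b, tile_c in the frame of lip below 0.004 m and angle between each of tile_a, tile_b, tile_c's own z axis and vertical below 0.04 rad and (angle between the x axis of tile_a and the x axis of board, either way round below 0.035 rad or angle between the x axis of tile_a and the y axis of board, either way round below 0.035 rad) and linear speed of each of tile_a, tile_b, tile_c below 0.005 m/s and y of each of tile_a, tile_b, tile_c in the frame of stop_face below 0 m and x of tile_b in the frame of lip above -0.05 m and (angle between the x axis of tile_b and the x axis of board, either way round below 0.035 rad or angle between the x axis of tile_b and the y axis of board, either way round below 0.035 rad) and x of tile_c in the frame of lip above -0.053 m and (angle between the x axis of tile_c and the x axis of board, either way round below 0.035 rad or angle between the x axis of tile_c and the y axis of board, either way round below 0.035 rad) and (y of tile_a in the frame of stop_face above -0.047 m or y of tile_b in the frame of stop_face above -0.05 m or y of tile_c in the frame of stop_face above -0.053 m) and ((horizontal distance between tile_a and tile_b below 0.095 m and horizontal distance between tile_a and tile_c below 0.098 m) or (horizontal distance between tile_b and tile_a below 0.095 m and horizontal distance between tile_b and tile_c below 0.101 m) or (horizontal distance between tile_c and tile_a below 0.098 m and horizontal distance between tile_c and tile_b below 0.101 m)) and distance of stop_face from where it was at the start of the episode below 0.004 m); the robot touches nothing.
It fails at once if the end block is shoved 4 mm or more from where it stood (distance of stop_face from where it was at the start of the episode above 0.004 m).
It fails at once if a tile is pushed hard, with over 40 N (contact force between the fingers and tile_a above 40 N or contact force between the fingers and tile_b above 40 N or contact force between the fingers and tile_c above 40 N).
It fails at once if the bowl, jar or brush is moved by more than 15 mm (distance of any of bowl, jar, brush from where it was at the start of the episode above 0.015 m).
It also fails if it takes over 69 s, if anything falls off the work surface, if the arm or the gripper's body presses on something with over 40 N, if the wrist force passes 120 N, or if a joint passes its speed limit or range.

## Working session

There is one attempt and no reset: what is moved stays moved. The work goes in short steps, Python scripts to look and compute and a tool call to move; the robot and the scene stay as the last step left them, time stands still between calls to the robot, and variables do not carry over. Pictures are saved under pics/ and viewed, at most 10 in all, crops included, and the job is handed in when it is done.

Besides the shell and the picture viewer there is one more tool, called as name(argument=value, ...), one argument or row to a line, values as JSON. play_rows: Moves the arm, as the interface text tells. Shift numbers are shares of 5 cm and turn numbers shares of 8 degrees, none past 1 either way. Its arguments: {"type":"object","properties":{"targets":{"type":"array","items":{"type":"array","items":{"type":"array","items":{"type":"number"}}}},"newtons":{"type":"number"}},"required":["targets"]}

```bash
mkdir -p pics; cat > h.py <<'E'
import numpy as np, cv2
from cell import manip
def cap(n,f):
    c=manip.capture(n); cv2.imwrite(f'pics/{f}.png',c['img']); np.savez(f'pics/{f}.npz',K=c['intrinsics'],T=c['T']); return c
def w(f,uv,z):
    d=np.load(f'pics/{f}.npz'); K,T=d['K'],d['T']
    out=[]
    for p in np.atleast_2d(uv):
        r=T[:3,:3]@np.linalg.solve(K,[p[0],p[1],1]); o=T[:3,3]; out.append((o+r*(z-o[2])/r[2])[:2])
    return np.array(out)
def px(f,P):
    d=np.load(f'pics/{f}.npz'); K,T=d['K'],d['T']
    c=(np.linalg.inv(T)@np.c_[np.atleast_2d(P),np.ones(len(np.atleast_2d(P)))].T)[:3]; q=K@c; return (q[:2]/q[2]).T
E
python3 - <<'E'
from h import *
a=cap('top','top0');b=cap('scene','sc0')
cv2.imwrite('pics/top0b.png',cv2.resize(a['img'],(800,600),interpolation=cv2.INTER_CUBIC))
print(a['T'].round(2),a['intrinsics'],manip.tcp_to_grasp); s=manip.sense(); print({k:np.round(v,3) for k,v in s.items()})
E
```

```text
[[ 3.00000e-02 -9.90000e-01  1.40000e-01  3.73480e+02]
 [-1.00000e+00 -3.00000e-02  0.00000e+00 -3.61300e+01]
 [-0.00000e+00 -1.40000e-01 -9.90000e-01  1.06131e+03]
 [ 0.00000e+00  0.00000e+00  0.00000e+00  1.00000e+00]] [[417.61255906   0.         284.23727951]
 [  0.         417.61255906 211.17677955]
 [  0.           0.           1.        ]] 18.700000000000003
{'clock': np.float64(0.1), 'qpos': array([ 1.03 ,  0.576,  0.025,  1.438, -0.015,  1.129, -0.056]), 'joint_vel': array([ 0.001, -0.001, -0.   , -0.   , -0.   , -0.003,  0.   ]), 'joint_torque': array([ 6.000e-03, -7.673e+01,  2.258e+00, -2.866e+01,  1.600e-02,
        9.000e-03,  0.000e+00]), 'tool_pos': array([ 297.519, -605.435,  230.541]), 'tcp_rot': array([ 0.974,  0.226, -0.   , -0.001]), 'contact_force': array([ 0.14 , -0.565, -0.084]), 'wrist_torque': array([-0.011, -0.048,  0.026]), 'gripper_force': np.float64(0.0), 'gripper_width': np.float64(85.649)}
```

View pics/top0b.png

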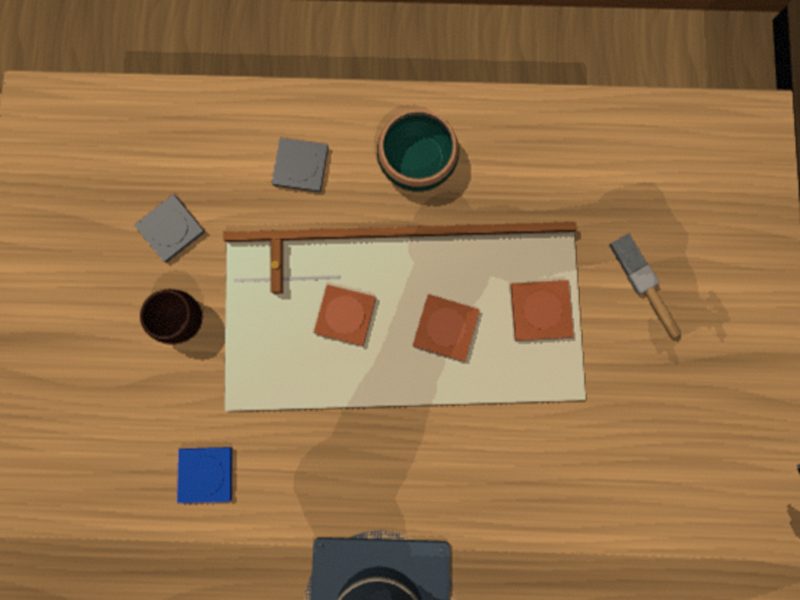

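View pics/sc0.png

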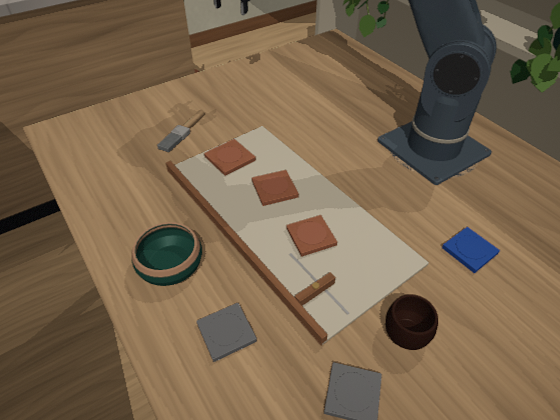

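The picture shows three terracotta tiles at (345,315), (447,327), (542,310) in the enlarged top view. The look-alikes are two grey ones at (300,165) and (170,228) and a blue one at (205,475). The block is at (277,265), the lip runs from (226,236) to (575,228), with the bowl at (418,150), jar at (171,316) and brush at (645,285). I choose the terracotta three and measure them.

```bash
cat >> h.py <<'E'
def tiles(c,f):
    hsv=cv2.cvtColor(c['img'],cv2.COLOR_BGR2HSV).astype(int); b,g,r=[c['img'][...,i].astype(int) for i in range(3)]
    up=4; im=cv2.resize(c['img'],None,fx=up,fy=up,interpolation=cv2.INTER_CUBIC)
    h=cv2.cvtColor(im,cv2.COLOR_BGR2HSV)
    m=((h[...,0]<=12)&(h[...,1]>125)&(h[...,2]>80)).astype(np.uint8)*255
    m=cv2.morphologyEx(m,cv2.MORPH_OPEN,np.ones((9,9)))
    cs,_=cv2.findContours(m,cv2.RETR_EXTERNAL,cv2.CHAIN_APPROX_NONE)
    res=[]
    for k in cs:
        a=cv2.contourArea(k)
        if a<6000: continue
        P=w(f,((k[:,0,:]+.5)/up-.5),24.).astype(np.float32)
        (cx,cy),(sx,sy),an=cv2.minAreaRect(P)
        res.append((cx,cy,sx,sy,an))
    return res
E
python3 - <<'E'
from h import *
c={'img':cv2.imread('pics/top0.png')}
for r in tiles(c,'top0'): print(np.round(r,1))
s=.7
# board: near corners
print('near corners',w('top0',[[226*s,411*s],[585*s,400*s]],10))
img=c['img']
crop=cv2.resize(img[140:300,145:425],(800,457),interpolation=cv2.INTER_CUBIC); cv2.imwrite('pics/crop0.png',crop)
E
```

```text
[ 476.9 -101.8   95.1   95.3   74.8]
[494.2  76.   89.6  89.   77.4]
[ 512.2 -268.7  101.3  102.6    4.9]
near corners [[ 321.52675029  275.715132  ]
 [ 357.81281858 -347.09984992]]
```

View pics/crop0.png

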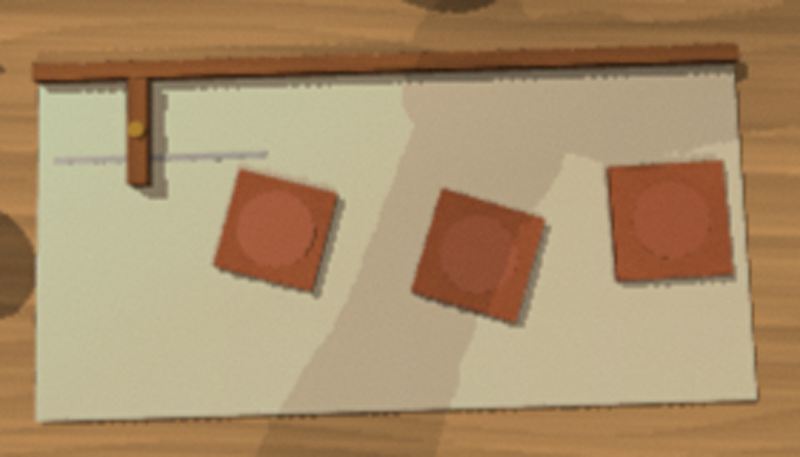

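```bash
python3 - <<'E'
from h import *
f='top0'
q=lambda x,y:[x/2.857+145-.325,y/2.857+140-.325]
L=w(f,[q(40,83),q(738,66)],10);N=w(f,[q(37,421),q(757,400)],10);T=w(f,[q(35,64),q(738,45)],30)
B=w(f,[q(151,187),q(151,82)],10); Bt=w(f,[q(128,186),q(151,186),q(148,80)],34)
for n,v in zip('LNTB',(L,N,T,B)): print(n,v.round(1).tolist(),np.degrees(np.arctan2(-(v[0]-v[1])[0],(v[0]-v[1])[1])).round(2))
print(Bt.round(1).tolist())
# fit board pose to corners: board pts
src=np.array([[50,280],[50,-350],[-250,280],[-250,-350]],float);dst=np.r_[L,N]
ms,md=src.mean(0),dst.mean(0);U,S,Vt=np.linalg.svd((src-ms).T@(dst-md));R=(U@Vt).T
t=md-R@ms;print(t,np.degrees(np.arctan2(R[1,0],R[0,0])),(dst-(src@R.T+t)).round(1).tolist())
tb=lambda p:R.T@(np.asarray(p)-t)
print('block',tb(B[0]),tb(B[1]),[tb(b).round(1).tolist() for b in Bt])
for r in tiles({'img':cv2.imread('pics/top0.png')},f): print(tb(r[:2]).round(1),r[4])
np.savez('board.npz',R=R,t=t)
E
```

```text
L [[623.3, 295.7], [656.5, -334.4]] 3.02
N [[323.1, 277.3], [358.6, -347.5]] 3.25
T [[635.6, 295.0], [670.3, -329.0]] 3.18
B [[531.1, 190.1], [627.0, 195.5]] 93.26
[[527.8, 205.0], [528.4, 184.9], [622.9, 193.0]]
[588.33021882  13.13962339] 3.1134145881584687 [[0.2, 0.2], [-0.7, -0.8], [-0.4, -1.9], [0.9, 2.5]]
block [-47.51083298 179.75925114] [ 48.48671671 180.01290116] [[-50.0, 194.8], [-50.5, 174.8], [44.3, 177.7]]
[-117.5 -108.7] 74.83053588867188
[-90.6  67.9] 77.43512725830078
[ -91.3 -277.3] 4.935307502746582
```

play_rows(
  targets=[
    [[0,0,-0.57,0.34,0.832,-0.36,0.55],[0,0,-0.57,0.34,0.832,-0.36,0.55],[0,0,-0.57,0.34,0.832,-0.36,0.55],[0,0,-0.57,0.34,0.832,-0.36,0.55],[0,0,-0.58,0.34,0.832,-0.36,0.55]],
  ],
  newtons=20,
)

```text
clock: 0.6
tool_pos: [382.9, -396.0, 140.5]
tcp_rot: [1.0, 0.027, -0.0, -0.0]
contact_force: [2.3, 0.3, -0.3]
gripper_width: 46.9
gripper_force: 0.0
```

play_rows(
  targets=[
    [[0,0,0,0.34,0.832,-0.36,0.55],[0,0,0,0.34,0.832,-0.36,0.55],[0,0,0,0.34,0.832,-0.36,0.55],[0,0,0,0,0,0,0.55]],
  ],
)

```text
clock: 1.0
tool_pos: [435.4, -265.5, 85.0]
tcp_rot: [0.999, 0.033, -0.001, -0.003]
contact_force: [-0.2, -0.9, 0.4]
gripper_width: 46.8
gripper_force: 0.0
```

```bash
cat >> h.py <<'E'
_d=np.load('board.npz');R,t=_d['R'],_d['t']
def st():
    s=manip.sense(); p=s['tool_pos'];q=s['tcp_rot']
    from scipy.spatial.transform import Rotation as Ro
    M=Ro.from_quat(q).as_matrix()
    print('t',round(float(s['clock']),2),'p',p.round(1),'board',(R.T@(p[:2]-t)).round(1),'yaw',np.degrees(np.arctan2(M[1,0],M[0,0])).round(2),'zax',M[:,2].round(3),'F',s['contact_force'].round(1),'w',s['gripper_width'].round(1))
E
python3 -c "
from h import *
st()"
```

```text
Traceback (most recent call last):
  File "h.py", line 34, in st
    print('t',round(float(s['clock']),2),'p',p.round(1),'board',(R.T@(p[:2]-t)).round(1),'yaw',np.degrees(np.arctan2(M[1,0],M[0,0])).round(2),'zax',M[:,2].round(3),'F',s['contact_force'].round(1),'w',s['gripper_width'].round(1))
                                                                                                                                                                                                        ^^^^^^^^^^^^^^^^^^^^^^^^
AttributeError: 'float' object has no attribute 'round'
```

play_rows(
  targets=[
    [[0,0,0,0,-0.14,-0.8,0.55],[0,0,0,0,0,-0.4,0.55],[0,0,0,0,0,-0.1,0.55],[0,0,0,0,0,0,0.55],[0,0,0,0,0,0,0.55]],
  ],
)

```text
clock: 1.5
tool_pos: [434.0, -280.4, 23.1]
tcp_rot: [1.0, 0.029, 0.0, 0.0]
contact_force: [-0.5, -0.1, -0.2]
gripper_width: 46.8
gripper_force: 0.0
```

```bash
sed -i "s/s\['gripper_width'\].round(1)/s['gripper_width']/" h.py
python3 -c "
from h import *
st(); cap('scene','sc1')"
```

```text
t 1.5 p [ 434.  -280.4   23.1] board [-170.  -284.8] yaw 3.27 zax [ 0.001 -0.    -1.   ] F [-0.5 -0.1 -0.2] w 46.78828694339249
```

View pics/sc1.png

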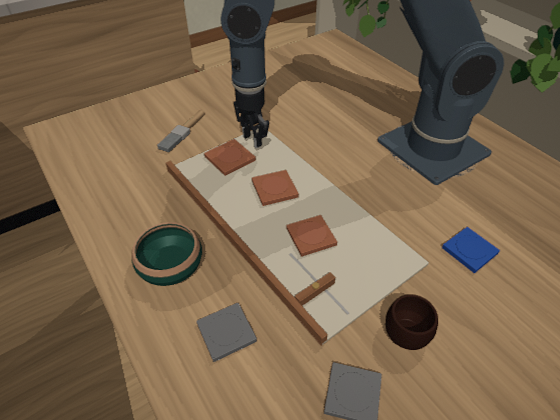

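The gripper, at (255,130), stands behind tile_c at (230,156), on the robot's side. I centre it, go lower and start pushing.

play_rows(
  targets=[
    [[0,0,0,0,0.14,-0.16,0.55],[0,0,0,0,0,-0.06,0.55],[0,0,0,0.08,0,0,0.55],[0,0,0,0.08,0.004,0,0.55],[0,0,0,0.08,0.004,0,0.55]],
  ],
)

```text
clock: 2.05
tool_pos: [446.4, -272.7, 11.4]
tcp_rot: [1.0, 0.029, 0.0, 0.0]
contact_force: [0.4, -0.5, -0.5]
gripper_width: 47.0
gripper_force: 0.0
```

play_rows(
  targets=[
    [[0,0,0,0.1,0.005,0,0.55],[0,0,0,0.1,0.005,0,0.55],[0,0,0,0.1,0.005,0,0.55],[0,0,0,0.1,0.005,0,0.55],[0,0,0,0.1,0.005,0,0.55]],
  ],
)

```text
clock: 2.55
tool_pos: [471.1, -271.4, 11.3]
tcp_rot: [1.0, 0.029, -0.0, 0.0]
contact_force: [-2.0, 0.0, 0.9]
gripper_width: 46.8
gripper_force: 1.1
```

```bash
python3 -c "
from h import *
st()
for r in tiles(cap('top','t1'),'t1'): print((R.T@(np.array(r[:2])-t)).round(1),np.round(r[2:],1))"
```

```text
t 2.55 p [ 471.1 -271.4   11.3] board [-132.5 -277.8] yaw 3.28 zax [-0. -0. -1.] F [-2.   0.   0.9] w 46.839096054262676
[-117.4 -108.6] [94.8 95.2 74.8]
[-90.7  67.9] [89.6 89.1 77.3]
[ -68.8 -278.6] [ 95.8 101.8   3.2]
```

play_rows(
  targets=[
    [[0,0,0,0.16,0.009,0,0.55],[0,0,0,0.16,0.009,0,0.55],[0,0,0,0.16,0.009,0,0.55],[0,0,0,0.16,0.009,0,0.55],[0,0,0,0.16,0.009,0,0.55]],
  ],
)

```text
clock: 3.1
tool_pos: [511.4, -269.0, 11.3]
tcp_rot: [1.0, 0.029, -0.0, -0.0]
contact_force: [-3.0, -0.7, 0.8]
gripper_width: 47.0
gripper_force: 1.3
```

play_rows(
  targets=[
    [[0,0,0,0.12,0.007,0,0.55],[0,0,0,0.12,0.007,0,0.55],[0,0,0,0.1,0.005,0,0.55],[0,0,0,0.06,0.003,0,0.55],[0,0,0,0.04,0.002,0,0.55]],
  ],
)

```text
clock: 3.6
tool_pos: [532.8, -267.9, 11.3]
tcp_rot: [1.0, 0.029, -0.0, -0.0]
contact_force: [-2.6, -0.6, 2.0]
gripper_width: 47.1
gripper_force: 1.6
```

```bash
python3 -c "
from h import *
st()"
```

```text
t 3.6 p [ 532.8 -267.9   11.3] board [ -70.7 -277.6] yaw 3.29 zax [-0.  0. -1.] F [-2.6 -0.6  2. ] w 47.09080414198903
```

9 mm to go by estimate; slow steps.

play_rows(
  targets=[
    [[0,0,0,0.04,0.002,0,0.55],[0,0,0,0.04,0.002,0,0.55],[0,0,0,0.02,0.001,0,0.55],[0,0,0,0.02,0.001,0,0.55],[0,0,0,0.01,0,0,0.55]],
  ],
)

```text
clock: 4.1
tool_pos: [539.2, -267.6, 11.3]
tcp_rot: [1.0, 0.029, -0.0, -0.0]
contact_force: [-2.1, -0.0, 1.3]
gripper_width: 47.4
gripper_force: 1.2
```

play_rows(
  targets=[
    [[0,0,0,0.02,0.001,0,0.55],[0,0,0,0.02,0.001,0,0.55],[0,0,0,0.01,0.0,0,0.55],[0,0,0,0.01,0,0,0.55],[0,0,0,0,0,0,0.55]],
  ],
)

```text
clock: 4.6
tool_pos: [541.4, -267.5, 11.2]
tcp_rot: [1.0, 0.029, -0.001, -0.0]
contact_force: [-5.4, 0.2, 2.2]
gripper_width: 46.7
gripper_force: 2.6
```

play_rows(
  targets=[
    [[0,0,0,0.01,0,0,0.55],[0,0,0,0.01,0,0,0.55],[0,0,0,0.0,0,0,0.55]],
  ],
)

```text
clock: 4.9
tool_pos: [541.5, -267.5, 11.2]
tcp_rot: [1.0, 0.028, -0.001, -0.0]
contact_force: [-7.6, -0.7, 4.9]
gripper_width: 47.0
gripper_force: 4.0
```

```bash
python3 -c "
from h import *
st()
for r in tiles(cap('top','t2'),'t2'): print((R.T@(np.array(r[:2])-t)).round(1),np.round(r[2:],1))"
```

```text
t 4.9 p [ 541.5 -267.5   11.2] board [ -62.  -277.7] yaw 3.26 zax [-0.003  0.001 -1.   ] F [-7.6 -0.7  4.9] w 46.982351145847204
[-117.5 -108.7] [94.9 95.3 74.8]
[-90.6  67.9] [89.5 89.  77.3]
[   6.4 -275.1] [92.8 94.9  3.4]
```

play_rows(
  targets=[
    [[0,0,0,-0.35,-0.02,0,0.55],[0,0,0,0,0,0.5,0.55],[0,0,0,0,0,0.5,0.55],[0,0,0,0,0,0,0.55]],
  ],
)

```text
clock: 5.35
tool_pos: [528.3, -269.5, 64.4]
tcp_rot: [1.0, 0.029, 0.003, 0.001]
contact_force: [-0.6, -0.5, 0.4]
gripper_width: 46.7
gripper_force: 0.0
```

play_rows(
  targets=[
    [[0,0,-0.46,-0.43,0.73,0,0.55],[0,0,-0.46,-0.43,0.73,0,0.55],[0,0,-0.46,-0.43,0.73,0,0.55],[0,0,-0.46,-0.43,0.73,0,0.55],[0,0,-0.46,-0.43,0.73,0,0.55]],
  ],
)

```text
clock: 5.85
tool_pos: [418.0, -84.7, 61.2]
tcp_rot: [0.991, -0.133, 0.001, -0.0]
contact_force: [0.7, 1.5, -1.0]
gripper_width: 47.2
gripper_force: 0.0
```

play_rows(
  targets=[
    [[0,0,0,0,0,0,0.55],[0,0,0,0,0,0,0.55]],
  ],
)

```text
clock: 6.05
tool_pos: [418.9, -85.2, 61.3]
tcp_rot: [0.992, -0.13, 0.001, 0.0]
contact_force: [0.6, 0.3, -0.6]
gripper_width: 47.0
gripper_force: 0.0
```

```bash
python3 -c "
from h import *
st()
for r in tiles(cap('top','t3'),'t3'): print((R.T@(np.array(r[:2])-t)).round(1),np.round(r,1))"
```

```text
t 6.05 p [418.9 -85.2  61.3] board [-174.5  -89. ] yaw -14.93 zax [ 0.001 -0.    -1.   ] F [ 0.6  0.3 -0.6] w 47.028957883332644
[-90.6  67.9] [494.2  76.   89.4  89.1  77.4]
[ 1.000e-01 -2.792e+02] [ 603.6 -265.7  105.1  103.4    3.4]
```

play_rows(
  targets=[
    [[0,0,0,-0.06,0.02,-0.4,0.55],[0,0,0,0,0,-0.4,0.55],[0,0,0,0,0,-0.12,0.55],[0,0,0,0,0,-0.07,0.55],[0,0,0,0,0,0,0.55]],
  ],
)

```text
clock: 6.6
tool_pos: [415.6, -85.7, 11.7]
tcp_rot: [0.991, -0.132, 0.0, 0.0]
contact_force: [-0.4, 0.8, 0.0]
gripper_width: 46.8
gripper_force: 0.0
```

play_rows(
  targets=[
    [[0,0,0,0.08,-0.021,0,0.55],[0,0,0,0.1,-0.026,0,0.55],[0,0,0,0.1,-0.026,0,0.55],[0,0,0.1,0.1,-0.026,0,0.55],[0,0,0.19,0.1,-0.02,0,0.55]],
  ],
)

```text
clock: 7.1
tool_pos: [439.3, -91.1, 11.9]
tcp_rot: [0.994, -0.111, -0.0, 0.0]
contact_force: [-4.0, -0.9, 3.2]
gripper_width: 47.1
gripper_force: 1.9
```

play_rows(
  targets=[
    [[0,0,0.19,0.12,-0.024,0,0.55],[0,0,0.19,0.12,-0.024,0,0.55],[0,0,0.19,0.12,-0.02,0,0.55],[0,0,0.19,0.12,-0.015,0,0.55],[0,0,0.19,0.12,-0.01,0,0.55]],
  ],
)

```text
clock: 7.6
tool_pos: [469.8, -95.8, 11.8]
tcp_rot: [0.999, -0.044, 0.0, 0.0]
contact_force: [-4.0, -0.6, 3.2]
gripper_width: 47.2
gripper_force: 1.8
```

```bash
python3 -c "
from h import *
st()
for r in tiles(cap('top','t4'),'t4'): print((R.T@(np.array(r[:2])-t)).round(1),np.round(r,1))"
```

```text
t 7.6 p [469.8 -95.8  11.8] board [-124.3 -102.4] yaw -5.07 zax [ 0. -0. -1.] F [-4.  -0.6  3.2] w 47.196467889811366
[-81.7  65.5] [503.2  74.1  89.4  70.5  77.6]
[ 2.000e-01 -2.792e+02] [ 603.7 -265.7  105.1  103.5    3.3]
```

play_rows(
  targets=[
    [[0,0,0.21,0.12,-0.005,0,0.55],[0,0,0.21,0.12,0,0,0.55],[0,0,0.21,0.12,0.003,0,0.55],[0,0,0.21,0.12,0.005,0,0.55],[0,0,0.2,0.12,0.007,0,0.55]],
  ],
)

```text
clock: 8.15
tool_pos: [499.9, -95.0, 11.8]
tcp_rot: [1.0, 0.029, 0.0, -0.0]
contact_force: [-2.5, -0.6, 0.6]
gripper_width: 47.3
gripper_force: 1.2
```

play_rows(
  targets=[
    [[0,0,0,0.14,0.008,0,0.55],[0,0,0,0.14,0.008,0,0.55],[0,0,0,0.12,0.006,0,0.55],[0,0,0,0.08,0.004,0,0.55],[0,0,0,0.04,0.002,0,0.55]],
  ],
)

```text
clock: 8.65
tool_pos: [525.5, -93.6, 11.8]
tcp_rot: [1.0, 0.027, -0.0, -0.0]
contact_force: [-4.1, -0.1, 3.2]
gripper_width: 46.7
gripper_force: 2.0
```

```bash
python3 -c "
from h import *
st()
for r in tiles(cap('top','t5'),'t5'): print((R.T@(np.array(r[:2])-t)).round(1),np.round(r,1))"
```

```text
t 8.65 p [525.5 -93.6  11.8] board [ -68.5 -103.1] yaw 3.14 zax [-0.  0. -1.] F [-4.1 -0.1  3.2] w 46.667555784839834
[ 2.000e-01 -2.792e+02] [ 603.6 -265.6  105.   103.     3. ]
```

Expected contact at board x ≈ -56, so 12 mm more.

play_rows(
  targets=[
    [[0,0,0,0.06,0.003,0,0.55],[0,0,0,0.06,0.003,0,0.55],[0,0,0,0.04,0.002,0,0.55],[0,0,0,0.03,0.001,0,0.55],[0,0,0,0.02,0.001,0,0.55]],
  ],
)

```text
clock: 9.2
tool_pos: [535.6, -93.2, 11.8]
tcp_rot: [1.0, 0.027, -0.0, -0.0]
contact_force: [-2.8, 0.5, 2.0]
gripper_width: 47.0
gripper_force: 1.7
```

play_rows(
  targets=[
    [[0,0,0,0.02,0.001,0,0.55],[0,0,0,0.02,0.001,0,0.55],[0,0,0,0.01,0.001,0,0.55],[0,0,0,0,0,0,0.55]],
  ],
)

```text
clock: 9.6
tool_pos: [537.3, -93.2, 11.8]
tcp_rot: [1.0, 0.027, -0.001, -0.0]
contact_force: [-6.0, -0.5, 4.4]
gripper_width: 46.9
gripper_force: 2.8
```

play_rows(
  targets=[
    [[0,0,0,0.02,0,0,0.55],[0,0,0,0,0,0,0.55],[0,0,0,-0.38,-0.02,0,0.55],[0,0,0,0,0,0.5,0.55],[0,0,0,0,0,0.5,0.55]],
  ],
)

```text
clock: 10.1
tool_pos: [520.2, -94.1, 62.1]
tcp_rot: [1.0, 0.027, -0.0, -0.0]
contact_force: [1.1, -0.4, -0.3]
gripper_width: 46.3
gripper_force: 0.0
```

play_rows(
  targets=[
    [[0,0,-0.39,-0.34,0.73,0,0.55],[0,0,-0.39,-0.34,0.73,0,0.55],[0,0,-0.39,-0.34,0.73,0,0.55],[0,0,-0.39,-0.34,0.73,0,0.55],[0,0,-0.39,-0.34,0.73,0,0.55]],
  ],
)

```text
clock: 10.6
tool_pos: [435.6, 90.1, 62.1]
tcp_rot: [0.994, -0.11, 0.001, -0.0]
contact_force: [0.1, 0.8, 0.0]
gripper_width: 47.2
gripper_force: 0.0
```

play_rows(
  targets=[
    [[0,0,0,0,0,0,0.55],[0,0,0,0,0,0,0.55]],
  ],
)

```text
clock: 10.8
tool_pos: [435.9, 89.7, 62.0]
tcp_rot: [0.994, -0.107, 0.001, -0.0]
contact_force: [0.1, -0.6, 0.4]
gripper_width: 47.1
gripper_force: 0.0
```

```bash
python3 -c "
from h import *
st()
for r in tiles(cap('top','t6'),'t6'): print((R.T@(np.array(r[:2])-t)).round(1),np.round(r,1))"
```

```text
t 10.8 p [435.9  89.7  62. ] board [-148.    84.7] yaw -12.26 zax [ 0.002  0.    -1.   ] F [ 0.1 -0.6  0.4] w 47.07379716032342
[-94.   56.1] [491.4  64.1  64.9  89.6  77.8]
[   2.5 -103.2] [596.4 -89.8  99.9  95.3   3.3]
[ 2.000e-01 -2.793e+02] [ 603.7 -265.8  105.1  103.5    3.5]
```

play_rows(
  targets=[
    [[0,0,0,-0.05,0.01,-0.4,0.55],[0,0,0,0,0,-0.4,0.55],[0,0,0,0,0,-0.14,0.55],[0,0,0,0,0,-0.07,0.55],[0,0,0,0,0,0,0.55]],
  ],
)

```text
clock: 11.35
tool_pos: [433.2, 88.2, 11.3]
tcp_rot: [0.994, -0.109, 0.0, 0.0]
contact_force: [0.4, -0.7, -0.0]
gripper_width: 47.0
gripper_force: 0.0
```

play_rows(
  targets=[
    [[0,0,0,0.08,-0.018,0,0.55],[0,0,0,0.1,-0.022,0,0.55],[0,0,0,0.1,-0.022,0,0.55],[0,0,0.15,0.1,-0.022,0,0.55],[0,0,0.19,0.1,-0.02,0,0.55]],
  ],
)

```text
clock: 11.85
tool_pos: [456.8, 83.6, 11.4]
tcp_rot: [0.996, -0.084, -0.0, 0.0]
contact_force: [-3.3, -0.7, 2.6]
gripper_width: 46.8
gripper_force: 1.6
```

play_rows(
  targets=[
    [[0,0,0.2,0.1,-0.02,0,0.55],[0,0,0.2,0.1,-0.015,0,0.55],[0,0,0.2,0.1,-0.01,0,0.55],[0,0,0.2,0.1,-0.005,0,0.55],[0,0,0.2,0.1,0.0,0,0.55]],
  ],
)

```text
clock: 12.35
tool_pos: [482.2, 81.1, 11.3]
tcp_rot: [1.0, -0.014, 0.0, 0.0]
contact_force: [-2.4, 0.2, 1.2]
gripper_width: 47.1
gripper_force: 1.4
```

```bash
python3 -c "
from h import *
st()"
```

```text
t 12.35 p [482.2  81.1  11.3] board [-102.3   73.7] yaw -1.62 zax [ 0. -0. -1.] F [-2.4  0.2  1.2] w 47.071044941831424
```

play_rows(
  targets=[
    [[0,0,0.2,0.12,0.003,0,0.55],[0,0,0.2,0.12,0.005,0,0.55],[0,0,0.2,0.12,0.007,0,0.55],[0,0,0,0.12,0.007,0,0.55],[0,0,0,0.12,0.007,0,0.55]],
  ],
)

```text
clock: 12.85
tool_pos: [512.3, 82.9, 11.3]
tcp_rot: [1.0, 0.027, 0.0, -0.0]
contact_force: [-2.5, -0.4, 1.4]
gripper_width: 46.6
gripper_force: 1.2
```

play_rows(
  targets=[
    [[0,0,0,0.1,0.006,0,0.55],[0,0,0,0.08,0.004,0,0.55],[0,0,0,0.06,0.003,0,0.55],[0,0,0,0.05,0.003,0,0.55],[0,0,0,0.04,0.002,0,0.55]],
  ],
)

```text
clock: 13.35
tool_pos: [528.3, 83.6, 11.3]
tcp_rot: [1.0, 0.027, -0.0, -0.0]
contact_force: [-1.9, -0.3, 1.7]
gripper_width: 47.2
gripper_force: 1.2
```

play_rows(
  targets=[
    [[0,0,0,0.03,0.001,0,0.55],[0,0,0,0.02,0.001,0,0.55],[0,0,0,0.02,0.001,0,0.55],[0,0,0,0.02,0.001,0,0.55],[0,0,0,0,0,0,0.55]],
  ],
)

```text
clock: 13.85
tool_pos: [532.9, 83.8, 11.3]
tcp_rot: [1.0, 0.027, 0.0, -0.0]
contact_force: [-2.3, -0.3, 1.3]
gripper_width: 46.6
gripper_force: 1.0
```

```bash
python3 -c "
from h import *
st()"
```

```text
t 13.85 p [532.9  83.8  11.3] board [-51.5  73.6] yaw 3.05 zax [ 0.  0. -1.] F [-2.3 -0.3  1.3] w 46.61348170786758
```

play_rows(
  targets=[
    [[0,0,0,0.02,0.001,0,0.55],[0,0,0,0.02,0.001,0,0.55],[0,0,0,0.01,0,0,0.55],[0,0,0,0.0,0,0,0.55]],
  ],
)

```text
clock: 14.25
tool_pos: [532.9, 83.8, 11.1]
tcp_rot: [1.0, 0.027, -0.002, 0.0]
contact_force: [-8.7, 0.6, 7.1]
gripper_width: 46.6
gripper_force: 4.5
```

play_rows(
  targets=[
    [[0,0,0,-0.38,-0.02,0,0.55],[0,0,0,0,0,0.5,0.55],[0,0,0,0,0,0.5,0.55],[0,0,0,0,0,0.2,0.55]],
  ],
)

```text
clock: 14.65
tool_pos: [517.9, 83.1, 73.3]
tcp_rot: [1.0, 0.027, 0.002, -0.0]
contact_force: [-0.2, -0.6, -0.4]
gripper_width: 47.2
gripper_force: 0.0
```

play_rows(
  targets=[
    [[0,0,0.94,0.15,-0.69,0,0.55],[0,0,0.94,0.15,-0.69,0,0.55],[0,0,0.94,0.15,-0.69,0,0.55],[0,0,0.94,0.15,-0.69,0,0.55],[0,0,0.94,0.15,-0.69,0,0.55]],
  ],
)

```text
clock: 15.15
tool_pos: [554.5, -91.0, 71.1]
tcp_rot: [0.937, 0.35, 0.001, 0.0]
contact_force: [-1.1, -0.0, 0.0]
gripper_width: 47.5
gripper_force: 0.0
```

play_rows(
  targets=[
    [[0,0,0.94,0.15,-0.69,0,0.55],[0,0,0.94,0.15,-0.69,0,0.55],[0,0,0.94,0.15,-0.69,0,0.55],[0,0,0.94,0.15,-0.69,0,0.55],[0,0,0.94,0.15,-0.69,0,0.55]],
  ],
)

```text
clock: 15.65
tool_pos: [591.8, -263.8, 70.9]
tcp_rot: [0.774, 0.633, 0.0, 0.0]
contact_force: [0.7, -0.6, 0.1]
gripper_width: 47.3
gripper_force: 0.0
```

play_rows(
  targets=[
    [[0,0,0.94,0.15,-0.69,0,0.55],[0,0,0.94,0.15,-0.69,0,0.55],[0,0,0,0,0,0,0.55],[0,0,0,0,0,0,0.55]],
  ],
)

```text
clock: 16.05
tool_pos: [605.9, -332.2, 70.4]
tcp_rot: [0.688, 0.726, 0.0, -0.0]
contact_force: [0.4, 0.4, 0.4]
gripper_width: 47.3
gripper_force: 0.0
```

```bash
python3 -c "
from h import *
st()
c=cap('top','t7')
for r in tiles(c,'t7'): print((R.T@(np.array(r[:2])-t)).round(1),np.round(r,1))
cv2.imwrite('pics/t7c.png',cv2.resize(c['img'][130:330,130:490],(800,444),interpolation=cv2.INTER_CUBIC))"
```

```text
t 16.05 p [ 605.9 -332.2   70.4] board [  -1.2 -345.8] yaw 93.11 zax [ 0.     0.001 -1.   ] F [0.4 0.4 0.4] w 47.30524643694518
[ 5.  74.5] [589.3  87.8  93.6  89.4   2.8]
[   3.2 -103.3] [597.1 -89.8 101.   95.2   3.6]
[ 1.000e-01 -2.788e+02] [ 603.6 -265.2  104.9  102.7    3.4]
```

View pics/t7c.png

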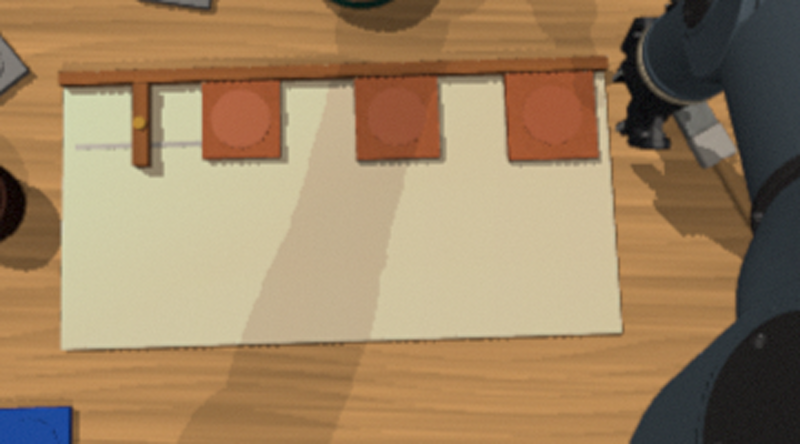

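Tiles at (242,120), (397,117) and (552,115) in the crop all sit flush on the lip. The gripper waits right of tile_c at (640,85). Next I lower it and slide the row to the left.

play_rows(
  targets=[
    [[0,0,0,0,-0.04,-0.5,0.55],[0,0,0,0,0,-0.5,0.55],[0,0,0,0,0,-0.13,0.55],[0,0,0,0,0,-0.04,0.55],[0,0,0,0,0,0,0.55]],
  ],
)

```text
clock: 16.6
tool_pos: [606.9, -332.4, 13.5]
tcp_rot: [0.686, 0.727, 0.0, 0.0]
contact_force: [-0.5, 0.9, -0.2]
gripper_width: 46.8
gripper_force: 0.0
```

play_rows(
  targets=[
    [[0,0,0,-0.004,0.08,0,0.55],[0,0,0,-0.005,0.1,0,0.55],[0,0,0,-0.005,0.1,0,0.55],[0,0,0,-0.007,0.12,0,0.55],[0,0,0,-0.007,0.12,0,0.55]],
  ],
)

```text
clock: 17.1
tool_pos: [605.2, -307.2, 13.4]
tcp_rot: [0.687, 0.727, 0.0, 0.001]
contact_force: [0.7, -3.9, 2.4]
gripper_width: 47.3
gripper_force: 2.0
```

```bash
python3 -c "
from h import *
st()
for r in tiles(cap('top','t8'),'t8'): print((R.T@(np.array(r[:2])-t)).round(1),np.round(r,1))"
```

```text
t 17.1 p [ 605.2 -307.2   13.4] board [  -0.6 -320.8] yaw 93.27 zax [ 0.001 -0.001 -1.   ] F [ 0.7 -3.9  2.4] w 47.31311577926399
[ 5.1 74.1] [589.4  87.4  94.3  88.6   3. ]
[   3.  -103.5] [596.9 -90.  100.6  94.9   3.3]
[  -0.4 -258.7] [ 602.  -245.2  105.3  103.3    3.7]
```

play_rows(
  targets=[
    [[0,0,0,-0.009,0.16,-0.02,0.55],[0,0,0,-0.009,0.16,-0.02,0.55],[0,0,0,-0.009,0.16,0,0.55],[0,0,0,-0.009,0.16,0,0.55],[0,0,0,-0.009,0.16,0,0.55]],
  ],
)

```text
clock: 17.65
tool_pos: [602.3, -265.8, 10.5]
tcp_rot: [0.686, 0.727, 0.0, -0.0]
contact_force: [0.8, -1.5, 1.8]
gripper_width: 46.8
gripper_force: 1.0
```

play_rows(
  targets=[
    [[0,0,0,-0.007,0.12,0,0.55],[0,0,0,-0.005,0.1,0,0.55],[0,0,0,-0.005,0.1,0,0.55],[0,0,0,-0.005,0.1,0,0.55],[0,0,0,-0.005,0.1,0,0.55]],
  ],
)

```text
clock: 18.15
tool_pos: [601.0, -241.1, 10.7]
tcp_rot: [0.687, 0.727, -0.0, -0.0]
contact_force: [0.9, -2.6, -2.3]
gripper_width: 47.0
gripper_force: 1.2
```

```bash
python3 -c "
from h import *
st()
for r in tiles(cap('top','t9'),'t9'): print((R.T@(np.array(r[:2])-t)).round(1),np.round(r,1))"
```

```text
t 18.15 p [ 601.  -241.1   10.7] board [  -1.1 -254.6] yaw 93.27 zax [-0. -0. -1.] F [ 0.9 -2.6 -2.3] w 47.00716756040609
[ 5.  74.2] [589.3  87.5  93.6  88.7   2.8]
[  -0.3 -145.1] [ 596.  -131.8  105.3  197.5    3. ]
```

play_rows(
  targets=[
    [[0,0,0,-0.009,0.14,0,0.55],[0,0,0,-0.009,0.16,0,0.55],[0,0,0,-0.009,0.16,0,0.55],[0,0,0,-0.009,0.16,0,0.55],[0,0,0,-0.009,0.16,0,0.55]],
  ],
)

```text
clock: 18.7
tool_pos: [598.9, -201.2, 10.8]
tcp_rot: [0.686, 0.727, -0.0, -0.0]
contact_force: [1.2, -2.5, -1.4]
gripper_width: 47.1
gripper_force: 1.3
```

play_rows(
  targets=[
    [[0,0,0,-0.007,0.14,0,0.55],[0,0,0,-0.007,0.14,0,0.55],[0,0,0,-0.006,0.12,0,0.55],[0,0,0,-0.005,0.1,0,0.55],[0,0,0,-0.005,0.1,0,0.55]],
  ],
)

```text
clock: 19.2
tool_pos: [597.3, -171.9, 10.8]
tcp_rot: [0.687, 0.727, -0.0, -0.0]
contact_force: [-1.9, -3.0, -1.1]
gripper_width: 47.0
gripper_force: 1.7
```

play_rows(
  targets=[
    [[0,0,0,-0.005,0.1,0,0.55],[0,0,0,-0.005,0.1,0,0.55],[0,0,0,-0.005,0.1,0,0.55],[0,0,0,-0.005,0.1,0,0.55],[0,0,0,-0.005,0.1,0,0.55]],
  ],
)

```text
clock: 19.7
tool_pos: [595.9, -147.5, 10.8]
tcp_rot: [0.687, 0.727, -0.0, 0.0]
contact_force: [-1.5, -5.4, -1.7]
gripper_width: 46.8
gripper_force: 2.6
```

```bash
python3 -c "
from h import *
st()
for r in tiles(cap('top','t10'),'t10'): print((R.T@(np.array(r[:2])-t)).round(1),np.round(r,1))"
```

```text
t 19.7 p [ 595.9 -147.5   10.8] board [  -1.2 -160.8] yaw 93.26 zax [-0.001 -0.001 -1.   ] F [-1.5 -5.4 -1.7] w 46.77667672237489
[-0.2 -7.2] [588.5   6.  106.  288.1   3. ]
```

play_rows(
  targets=[
    [[0,0,0,-0.005,0.1,0,0.55],[0,0,0,-0.005,0.1,0,0.55],[0,0,0,-0.005,0.1,0,0.55],[0,0,0,-0.005,0.1,0,0.55],[0,0,0,-0.005,0.1,0,0.55]],
  ],
)

```text
clock: 20.25
tool_pos: [594.5, -122.8, 10.7]
tcp_rot: [0.687, 0.727, -0.001, 0.0]
contact_force: [-1.8, -6.0, 0.5]
gripper_width: 47.2
gripper_force: 2.9
```

play_rows(
  targets=[
    [[0,0,0,-0.003,0.06,0,0.55],[0,0,0,-0.002,0.04,0,0.55],[0,0,0,-0.002,0.03,0,0.55],[0,0,0,-0.001,0.02,0,0.55],[0,0,0,0,0,0,0.55]],
  ],
)

```text
clock: 20.75
tool_pos: [594.0, -115.1, 10.7]
tcp_rot: [0.687, 0.727, -0.001, -0.0]
contact_force: [-1.3, -5.2, -0.4]
gripper_width: 47.3
gripper_force: 2.4
```

```bash
python3 -c "
from h import *
st()
c=cap('top','t11')
for r in tiles(c,'t11'): print((R.T@(np.array(r[:2])-t)).round(1),np.round(r,1))
cv2.imwrite('pics/t11c.png',cv2.resize(c['img'][150:210,170:270],(800,480),interpolation=cv2.INTER_CUBIC))"
```

```text
t 20.75 p [ 594.  -115.1   10.7] board [  -1.3 -128.3] yaw 93.27 zax [-0.001 -0.001 -1.   ] F [-1.3 -5.2 -0.4] w 47.30852268021664
[ 0.2 25.5] [587.2  38.6 105.5 289.1   2.2]
```

View pics/t11c.png

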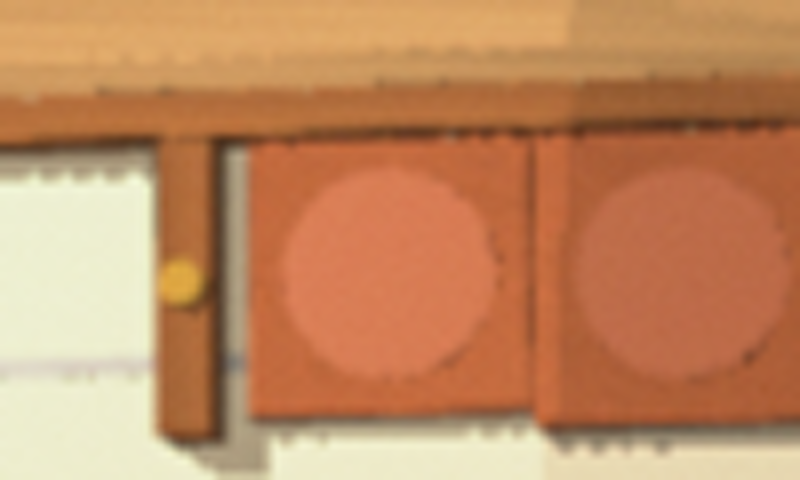

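A gap of about 9 mm remains between the block (edge at x≈220) and the first tile (edge at x≈248). The tiles are flush with each other and with the lip. I creep on.

play_rows(
  targets=[
    [[0,0,0,-0.002,0.03,0,0.55],[0,0,0,-0.002,0.03,0,0.55],[0,0,0,-0.001,0.02,0,0.55],[0,0,0,-0.001,0.02,0,0.55],[0,0,0,-0.001,0.02,0,0.55]],
  ],
)

```text
clock: 21.3
tool_pos: [593.7, -109.4, 10.7]
tcp_rot: [0.687, 0.727, -0.001, 0.0]
contact_force: [-1.7, -6.1, 0.0]
gripper_width: 47.2
gripper_force: 2.9
```

play_rows(
  targets=[
    [[0,0,0,-0.001,0.01,0,0.55],[0,0,0,0,0.01,0,0.55],[0,0,0,0,0,0,0.55]],
  ],
)

```text
clock: 21.6
tool_pos: [593.7, -108.3, 10.7]
tcp_rot: [0.687, 0.727, -0.001, -0.0]
contact_force: [-2.0, -5.8, 0.3]
gripper_width: 47.1
gripper_force: 2.7
```

play_rows(
  targets=[
    [[0,0,0,-0.001,0.01,0,0.55],[0,0,0,0,0.01,0,0.55],[0,0,0,0,0.0,0,0.55],[0,0,0,0,0.0,0,0.55]],
  ],
)

```text
clock: 22.0
tool_pos: [593.6, -107.3, 10.7]
tcp_rot: [0.687, 0.727, -0.001, -0.0]
contact_force: [-0.3, -6.0, -0.4]
gripper_width: 47.2
gripper_force: 2.7
```

```bash
python3 -c "
from h import *
c=cap('top','t12');st()
# edge profiles across block/tile gap
g=c['img'].astype(int)
for v in (180,190,198): print([tuple(g[v,u]) [1] for u in range(188,206)])
g=cv2.imread('pics/t11.png').astype(int)
for v in (180,190,198): print([int(g[v,u][1]) for u in range(188,206)])"
```

```text
t 22.05 p [ 593.6 -107.4   10.7] board [  -1.3 -120.6] yaw 93.26 zax [-0.001 -0.001 -1.   ] F [-1.9 -5.8 -0.5] w 46.805882737541005
[np.int64(232), np.int64(163), np.int64(103), np.int64(101), np.int64(106), np.int64(109), np.int64(111), np.int64(102), np.int64(71), np.int64(51), np.int64(74), np.int64(108), np.int64(106), np.int64(108), np.int64(113), np.int64(124), np.int64(129), np.int64(128)]
[np.int64(232), np.int64(168), np.int64(108), np.int64(102), np.int64(107), np.int64(107), np.int64(109), np.int64(103), np.int64(71), np.int64(47), np.int64(68), np.int64(92), np.int64(106), np.int64(106), np.int64(104), np.int64(110), np.int64(124), np.int64(128)]
[np.int64(232), np.int64(165), np.int64(107), np.int64(100), np.int64(104), np.int64(105), np.int64(107), np.int64(102), np.int64(75), np.int64(53), np.int64(77), np.int64(108), np.int64(105), np.int64(107), np.int64(107), np.int64(106), np.int64(107), np.int64(108)]
[231, 163, 104, 103, 105, 106, 111, 101, 72, 68, 119, 156, 146, 114, 106, 104, 106, 111]
[231, 165, 105, 103, 106, 107, 108, 102, 72, 68, 119, 157, 150, 122, 107, 106, 105, 104]
[231, 167, 105, 101, 102, 105, 107, 100, 71, 68, 119, 157, 152, 123, 104, 107, 106, 105]
```

play_rows(
  targets=[
    [[0,0,0,-0.001,0.01,0,0.55],[0,0,0,0,0.01,0,0.55],[0,0,0,0,0.0,0,0.55],[0,0,0,0,0.0,0,0.55]],
  ],
)

```text
clock: 22.45
tool_pos: [593.6, -106.4, 10.7]
tcp_rot: [0.687, 0.727, -0.001, -0.0]
contact_force: [-1.8, -6.0, -0.9]
gripper_width: 46.9
gripper_force: 2.7
```

play_rows(
  targets=[
    [[0,0,0,-0.001,0.01,0,0.55],[0,0,0,0,0.01,0,0.55],[0,0,0,0,0.0,0,0.55],[0,0,0,0,0.0,0,0.55]],
  ],
)

```text
clock: 22.85
tool_pos: [593.5, -105.7, 10.7]
tcp_rot: [0.687, 0.727, -0.001, 0.0]
contact_force: [-2.0, -5.7, 0.3]
gripper_width: 47.3
gripper_force: 3.2
```

play_rows(
  targets=[
    [[0,0,0,0,0.01,0,0.55],[0,0,0,0,0.0,0,0.55],[0,0,0,0,0.0,0,0.55]],
  ],
)

```text
clock: 23.15
tool_pos: [593.5, -105.7, 10.7]
tcp_rot: [0.687, 0.727, -0.001, 0.0]
contact_force: [-2.5, -8.3, -1.0]
gripper_width: 46.9
gripper_force: 3.8
```

```bash
python3 -c "
from h import *
c=cap('top','t13');st()
g=c['img'].astype(int)
for v in (180,190,198): print([int(g[v,u][1]) for u in range(188,206)])"
```

```text
t 23.2 p [ 593.5 -105.6   10.7] board [  -1.3 -118.9] yaw 93.22 zax [-0.001 -0.002 -1.   ] F [-1.2 -7.7 -1.7] w 47.247139331558365
[232, 164, 103, 102, 106, 106, 110, 103, 72, 55, 83, 107, 109, 109, 120, 127, 128, 127]
[232, 169, 106, 104, 106, 108, 111, 102, 73, 52, 76, 93, 106, 103, 110, 124, 127, 126]
[232, 168, 107, 100, 104, 105, 108, 103, 73, 51, 81, 105, 106, 107, 107, 107, 107, 108]
```

The tool has stopped and the force is up, so the row is against the block, and the block's left edge has not moved. I withdraw and look.

play_rows(
  targets=[
    [[0,0,0,0,-0.04,0,0.55],[0,0,0,0.01,-0.3,0,0.55],[0,0,0,0,0,0.6,0.55],[0,0,0,0,0,0.6,0.55],[0,0,0,-0.5,-0.8,0.2,0.55]],
  ],
)

```text
clock: 23.7
tool_pos: [575.2, -155.1, 84.1]
tcp_rot: [0.683, 0.73, 0.005, 0.002]
contact_force: [1.1, -0.7, 0.4]
gripper_width: 46.9
gripper_force: 0.0
```

play_rows(
  targets=[
    [[0,0,0,-0.5,-0.8,0.2,0.55],[0,0,0,-0.5,-0.8,0.2,0.55],[0,0,0,-0.3,-0.8,0,0.55],[0,0,0,0,0,0,0.55]],
  ],
)

```text
clock: 24.1
tool_pos: [501.0, -289.1, 101.1]
tcp_rot: [0.69, 0.724, -0.002, 0.001]
contact_force: [0.0, 0.3, 0.0]
gripper_width: 46.9
gripper_force: 0.0
```

```bash
python3 -c "
from h import *
c=cap('top','t14');st()
for r in tiles(c,'t14'): print((R.T@(np.array(r[:2])-t)).round(1),np.round(r,1))
cv2.imwrite('pics/t14c.png',cv2.resize(c['img'][150:215,180:320],(798,370),interpolation=cv2.INTER_CUBIC))
d=cv2.absdiff(c['img'],cv2.imread('pics/top0.png')).sum(2)
for u in (187,188,189,190): print([int(c['img'][v,u,1]) for v in (170,185,200)],[int(cv2.imread('pics/top0.png')[v,u,1]) for v in (170,185,200)])"
```

```text
t 24.15 p [ 502.9 -285.3  101. ] board [-101.5 -293.3] yaw 92.92 zax [ 0.    -0.001 -1.   ] F [ 0.2  1.6 -0.6] w 46.93857750375707
[ 0.4 34.5] [586.9  47.6 106.5 287.5   2.1]
[129, 209, 208] [119, 195, 194]
[116, 193, 193] [108, 181, 183]
[88, 146, 135] [81, 137, 126]
[80, 135, 84] [76, 127, 80]
```

View pics/t14c.png

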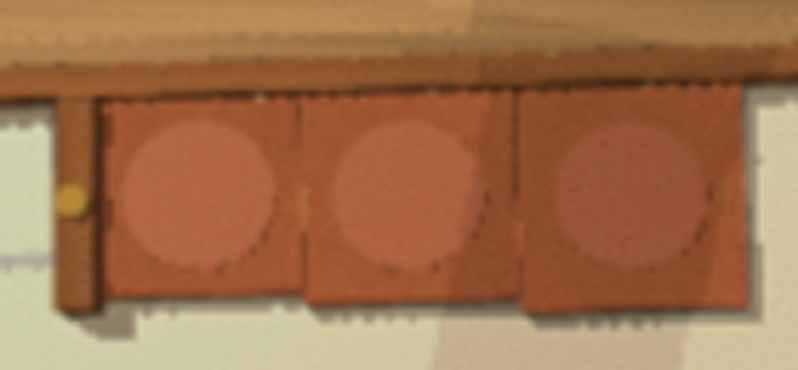

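The row is closed up from the block at (78,200), with the tiles at (200,195), (410,195) and (630,195), and no gap shows. I check each tile's near edge numerically.

```bash
python3 - <<'E'
from h import *
def edges(f,cols):
    g=cv2.imread(f'pics/{f}.png')[...,0].astype(float)-0
    r=cv2.imread(f'pics/{f}.png').astype(float); s=r[...,0]/(r.sum(2)+1)  # blue share: low on tile
    for a,b in cols:
        P=[]
        for u in range(a,b):
            c=s[190:210,u]; lo,hi=c[:4].mean(),c[-3:].mean(); m=(lo+hi)/2
            k=np.where((c[:-1]<m)&(c[1:]>=m))[0][0]; P.append((u,190+k+(m-c[k])/(c[k+1]-c[k])))
        W=(w(f,P,18.)-t)@R
        k=np.polyfit(W[:,1],W[:,0],1); print(f,np.polyval(k,W[:,1].mean()).round(2),'deg',np.degrees(k[0]).round(2),'res',(W[:,0]-np.polyval(k,W[:,1])).std().round(2))
edges('t14',[(201,230),(236,268),(274,308)])
edges('t7',[(223,254),(292,325)]) 
E
```

```text
t14 -41.4 deg 0.41 res 0.26
t14 -46.64 deg -0.25 res 0.19
t14 -52.48 deg -0.74 res 0.26
t7 -40.95 deg -0.26 res 0.25
t7 -46.16 deg -0.55 res 0.27
```

The near edges lie at -41.4, -46.6 and -52.5 mm, against the ideal -40, -46 and -52. Each is within 0.5 mm of where it was when pressed flush, where I have that reading (tile_a and tile_b), and all are square within 1°. Handing in.

```bash
python3 -c "
from cell import manip
print(manip.sign_off())"
```

```text
the job is handed in; nothing more can be done
None
```

I handed the job in with all three tiles in one row against the lip and end block: by camera, no gaps, each tile within about 1.5 mm of flush and 1° of square, the block unmoved; no verdict was returned.

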